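# Feed three collars through the gate into the slot

### The job

On the feed board, push the three spacer collars one at a time through the narrow gate into the slot: the silver one first, then the brass one, then the black one, so that each ends wholly inside the slot, flat on the board. Slide them gently with the fingertips; do not pinch, lift or tip them, and leave everything else where it is.

Things in the scene. Friction and masses are not known exactly. Their poses are not given: they have to be found in the camera images.
- feed_board: plywood feed board fixed to the table, 345 mm long (x) by 224 mm wide (y), deck 6 mm thick; its yaw varies. Origin on the table under the middle of the gate's mouth; +x runs along the slot, z up. All fences are 8 mm wide and rise 8 mm above the deck (14 mm above the table): fingertips held higher pass over them and still meet the collars, whose tops are 28 mm above the table.
- field_mid (a point): point on the deck in the middle of the open field where the collars start, 120 mm before the gate. The field spans board x = -185 to -60 mm and y = -100 to 100 mm, fenced round; from x = -60 mm slanting fences narrow it as a funnel to the gate at x = 0.
- gate (a point): point on the deck in the middle of the gate's mouth, 6 mm above the table, where the slot begins; axes as the board's. Gate and slot are 40 mm wide (board y = -20 to 20 mm), straight, open above, from x = 0 to the end wall at x = 125 mm.
- slot_end (a point): point on the deck at the foot of the slot's end wall, 125 mm from the gate along board +x. Three collars in a row take 102 mm, leaving 23 mm to spare; a collar pushed in may push those before it.
- steel_collar: Silver spacer collar: bare pale silver-grey metal, goes in first. Upright round ring, 34 mm outer diameter, 22 mm tall, 12 mm bore, about 60 g, loose, standing flat on the board's deck. Origin at the centre of its underside, z up.
- brass_collar: Brass spacer collar: yellow metal, goes in second. Upright round ring, 34 mm outer diameter, 22 mm tall, 12 mm bore, about 60 g, loose, standing flat on the board's deck. Origin at the centre of its underside, z up.
- black_collar: Black spacer collar: black plastic, goes in last. Upright round ring, 34 mm outer diameter, 22 mm tall, 12 mm bore, about 60 g, loose, standing flat on the board's deck. Origin at the centre of its underside, z up.
- thread_spool: spool of red thread, 40 mm wide, 48 mm tall, stands on the board's deck to one side of the slot, about 77 mm from the slot's middle line; leave it. Origin under its centre.
- lighter: gas lighter lying on the board's deck at the other side of the slot, 24 x 70 x 12 mm; leave it. Origin under its centre.
- glue_pot: white open pot, 65 mm wide, 44 mm tall, left of the board; leave it. Origin under its centre.
- rubber_stamp: wooden hand stamp with a turned knob, 36 x 47 x 52 mm, left of the board; leave it. Origin under its centre.
- tape_tin: flat round green tin, 64 mm wide, 24 mm tall, behind the board; leave it. Origin under its centre.
- wood_ruler: wooden ruler, 26 x 200 x 9 mm, behind the board; leave it. Origin under its centre.
- stapler: stapler, 18 x 104 x 36 mm, behind the board; leave it. Origin under its centre.

How it is judged:
By the outcome, as a careful person would: the job done as asked, in the order asked, and still so for the second after the job is handed in, with the robot touching nothing.
It also fails if it takes over 67 s, if anything falls off the work surface, if the arm or the gripper's body presses on something with over 40 N, if the wrist force passes 120 N, or if a joint passes its speed limit or range.

### The arm

A 6-joint arm with a two-finger parallel gripper is mounted at the origin on a cart in front of the work surface, level with it; the furniture and walls round the work are solid. World frame = base frame: x ahead of the robot, y to its left, z up, the work surface at z = 0. Lengths are in m, angles in rad, forces in N, time in s.
With the tool pointing down it reaches from about 0.35 to 0.775 m from the base axis. Payload 7.3 kg.
Tool frame: the origin (TCP) lies at the centre of the arm's flange, where the gripper is bolted on; the fingertips stand 178 mm ahead of it and the grasp point (between the pads) lies 159 mm ahead of it; z points along the fingers, y is the line along which they close (so a half turn about z gives the same grasp; the last joint's range is limited). The gripper opens to 92 mm and grips with 3 to 60 N. Pads are 19 mm wide; open, the fingers measure 130 mm over their backs; the gripper's body (75 mm by 190 mm) begins 47 mm behind the grasp point.
Start: joints at [-1.38, 0.342, 1.524, -0, 1.275, -0.146], TCP at [0.174, -0.495, 0.405] pointing down, gripper open.
Joint ranges: [-2.53, 2.53], [-0.77, 2.02], [0.04, 2.7], [-1, 4.14], [0.28, 2.66], [-3.11, 3.11]. Speed limits (rad/s): [2.57, 2.57, 3.14, 3.14, 3.14, 3.14].

### API

Orientations are given as [roll, pitch, yaw] about the fixed x, y, z axes, in that order (R = Rz(yaw) Ry(pitch) Rx(roll)).
In Python, from cell import telemetry, vision, ticket gives the robot as it stands.
- The arm moves only by the shell command python3 -m crank 'ROWS' [FORCE]. ROWS is JSON, a list of rows, each a list of 5 numbers: the gripper command: -1 is shut, 1 is fully open, values between are in proportion, then the shift along the tool's x, y, z in mm, then the turn about the tool's z in rad. In form: [[fingers, dx, dy, dz, roll], ...]. A call has 1 to 12 rows; each row is the pose to reach, as a shift and turn from the pose commanded when the call began, along the tool's axes at that moment; what a row does not reach only later rows make up. A row lasts 1/12 s, in which the tool goes at most 41.7 mm and 7.16 degrees, less where a joint would pass 70% of its speed; a pose out of reach is approached as far as the arm can. A call with a gripper value outside its range is refused whole. The fingers move at their own pace and stop on an object; FORCE is the grip in N (left out, the last holds). Time passes only in rows, so rows that repeat a pose let the fingers close. It gives the time, the measured TCP pose, the force, the opening and the grip force at its end, in the units of the state.
- telemetry.observe(): the state, without advancing time (a new reading comes with each control period).
- vision.read_camera(name): name is "scene" or "top" or "wrist"; returns (picture, depth): 400x640x3 uint8, red, green, blue; 400x640 float32, m along the optical axis (not along the pixel's ray), 0 where there is no reading.
- vision.get_calibration(name): a dict with "camera_matrix" (3x3 intrinsics, pixels), "dist" ([k1, k2, p1, p2, k3] as OpenCV has them; the pictures are not rectified), "rvec" (rotation vector, rad) and "tvec" (3), from world to camera coordinates, as OpenCV has them. Camera axes: x right, y down, z forward; pixel columns grow to the right and rows downward; lengths in m; the calibration is good to about 2 mm. A picture is of the moment at which its call begins: read the wrist's pose just before it. get_calibration takes no time and is no camera call; for the wrist camera it gives the pose at the moment of the call.
- ticket.hand_in(): hands the job in; it is judged then, once.
The state is a dict: "time": time; "qpos": joint angles; "qvel": joint speeds; "joint_efforts": joint torques, N m; "tool_pos": TCP position; "tool_rot": TCP orientation; "contact_force": force on the tool from outside, world axes, zero at the start; "torque": the same for the moment, N m; "opening": finger opening in m; "grip_force": force on a finger pad.
Only numpy, scipy, OpenCV 4.12 (cv2) and the standard library are available. Lean on these libraries where they do the work, as an engineer would, in place of code of your own. Each camera call takes 0.05 s, during which the arm holds its last target. There are 200 camera calls.

## Working session

There is one attempt and no reset: what is moved stays moved. The work goes in short steps, Python scripts to look and compute and a shell command to move; the robot and the scene stay as the last step left them, time stands still between calls to the robot, and variables do not carry over. Pictures are saved under pics/ and viewed, at most 13 in all, crops included, and the job is handed in when it is done.

```bash
mkdir -p pics; ls; python3 - <<'E'
from cell import telemetry, vision
import cv2
print(telemetry.observe())
for n in ("top","scene"):
    p,d=vision.read_camera(n); cv2.imwrite(f"pics/{n}0.png",p[:,:,::-1]); 
    import numpy as np; np.save(f"{n}0_d.npy",d)
    print(n,vision.get_calibration(n))
E
```

```text
pics
{'time': 0.0, 'qpos': array([-1.37999001e+00,  3.42706765e-01,  1.52503631e+00, -3.91597500e-06,
        1.27542662e+00, -1.45998927e-01]), 'qvel': array([-0.00052273, -0.00129491,  0.00132815, -0.0003971 ,  0.00028496,
        0.00080749]), 'joint_efforts': array([-8.68877196e-04, -4.31240416e+01, -2.44220889e+01,  7.16661592e-02,
        5.59264678e-02, -1.03914604e-04]), 'tool_pos': array([ 0.17349131, -0.49534896,  0.40404631]), 'tool_rot': array([-3.14003185e+00, -2.25724275e-04,  3.36806209e-01]), 'contact_force': array([-0.00828636,  0.12978651, -0.23582038]), 'torque': array([0.00421906, 0.00856652, 0.04235469]), 'grip_force': 0.0, 'opening': 0.09226089659583515}
top {'camera_matrix': array([[446.95308679,   0.        , 317.67292023],
       [  0.        , 446.95308679, 198.47786805],
       [  0.        ,   0.        ,   1.        ]]), 'dist': array([-0.07870676,  0.        ,  0.        ,  0.        ,  0.        ]), 'rvec': array([ 2.10433293, -2.13594205,  0.19457871]), 'tvec': array([0.14082081, 0.61759225, 0.93455534])}
scene {'camera_matrix': array([[503.63638606,   0.        , 320.58403434],
       [  0.        , 503.63638606, 203.08203832],
       [  0.        ,   0.        ,   1.        ]]), 'dist': array([-0.10720803,  0.        ,  0.        ,  0.        ,  0.        ]), 'rvec': array([ 0.64423591, -2.57938457,  1.24022931]), 'tvec': array([0.59813421, 0.13563946, 1.37149203])}
```

View pics/top0.png

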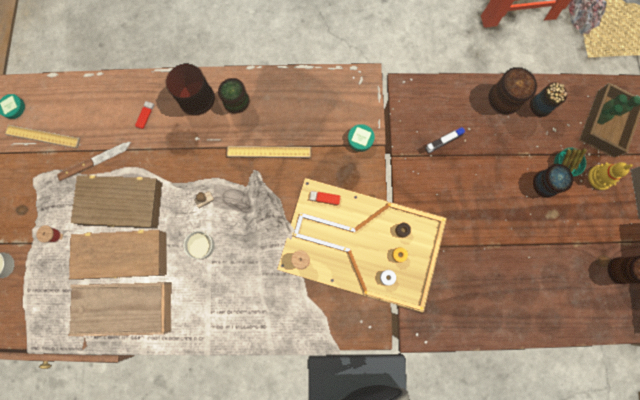

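View pics/scene0.png

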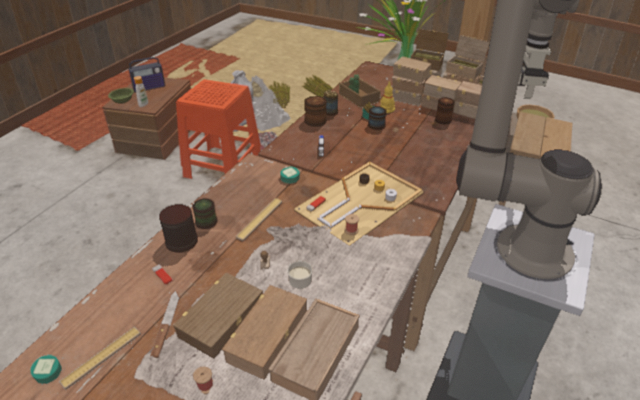

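Top view: board at right of centre, with corners around (305,180), (445,218), (424,310) and (280,268). The white slot opens to the right at about (350,240). Collars: silver (388,278), brass (400,255), black (403,230). Scene view agrees.

```bash
cat > h.py <<'E'
import numpy as np, cv2
from cell import telemetry, vision
def cast(uv,z,c):
    uv=np.asarray(uv,float).reshape(-1,1,2)
    n=cv2.undistortPoints(uv,c["camera_matrix"],c["dist"]).reshape(-1,2)
    R=cv2.Rodrigues(np.asarray(c["rvec"]))[0]; t=np.asarray(c["tvec"]).ravel()
    d=np.c_[n,np.ones(len(n))]@R; o=-R.T@t
    s=(z-o[2])/d[:,2]; return (o+d*s[:,None])[:,:2]
def blobs(m,amin):
    cs,_=cv2.findContours(m.astype(np.uint8)*255,cv2.RETR_EXTERNAL,cv2.CHAIN_APPROX_NONE)
    return [c for c in cs if cv2.contourArea(c)>amin]
E
python3 - <<'E'
from h import *
p=cv2.imread("pics/top0.png"); c=vision.get_calibration("top")
hsv=cv2.cvtColor(p,cv2.COLOR_BGR2HSV); H,S,V=[hsv[:,:,i].astype(int) for i in range(3)]
roi=np.zeros(H.shape,bool); roi[170:320,270:455]=1
for n,(u,v) in dict(board=(340,215),field=(375,235),silver=(388,272),brass=(400,249),black=(403,226),wall=(325,221)).items(): print(n,hsv[v,u])
b=roi&(V>140)&(H>12)&(H<32)
b=cv2.morphologyEx(b.astype(np.uint8),cv2.MORPH_CLOSE,np.ones((9,9)))
k=max(blobs(b,500),key=cv2.contourArea)
q=cv2.boxPoints(cv2.minAreaRect(k)); w=cast(q,0.008,c); print("board px",q.round(),"\nworld",w.round(4),"sides",np.linalg.norm(w-np.roll(w,1,0),axis=1),"c",w.mean(0))
big=cv2.resize(p[175:315,275:450],None,fx=4.5,fy=4.2,interpolation=cv2.INTER_CUBIC); cv2.imwrite("pics/top0z.png",big)
E
```

```text
board [ 24  93 252]
field [ 23  99 248]
silver [120   1 250]
brass [ 23 178 248]
black [13 79 84]
wall [102   5 249]
board px [[270. 170.]
 [450. 170.]
 [450. 319.]
 [270. 319.]] 
world [[ 0.6998  0.2439]
 [ 0.6934 -0.1841]
 [ 0.349  -0.1616]
 [ 0.3562  0.2425]] sides [0.34361943 0.42797319 0.3451343  0.4041653 ] c [0.52459769 0.03517343]
```

View pics/top0z.png

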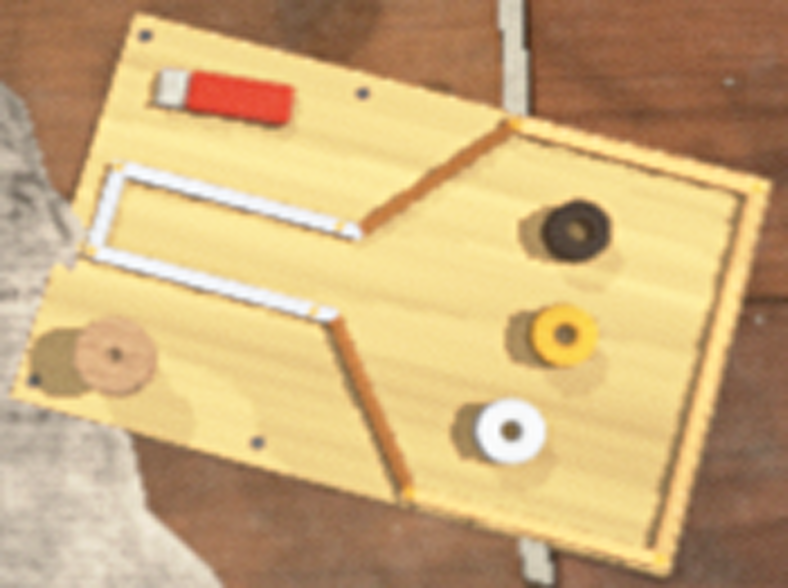

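The zoomed view shows the white U-slot clearly, with the gate ends at about (355,232) and (335,317) in zoom pixels. Silver is at (511,431), brass at (564,335) and black at (576,231), with nothing between them and the gate. Next I'll measure in the board frame.

```bash
python3 - <<'E'
from h import *
p=cv2.imread("pics/top0.png"); c=vision.get_calibration("top")
hsv=cv2.cvtColor(p,cv2.COLOR_BGR2HSV); H,S,V=[hsv[:,:,i].astype(int) for i in range(3)]
z=lambda u,v:(275+(u+.5)/4.5-.5,175+(v+.5)/4.2-.5)
# board corners, picked in the zoom (deck edge / fence top)
cor=cast([z(135,13),z(13,395)],.006,c); cor2=cast([z(770,182),z(668,575)],.014,c)
print("corners",cor.round(4),cor2.round(4)); 
far=cor.mean(0); near=cor2.mean(0); print("len",np.linalg.norm(far-near),"wid",np.linalg.norm(cor[0]-cor[1]),np.linalg.norm(cor2[0]-cor2[1]))
roi=np.zeros(H.shape,bool); roi[208:255,292:360]=1
k=max(blobs(roi&(S<50)&(V>190),20),key=cv2.contourArea)
P=cast(k,.014,c); r=cv2.minAreaRect((P*1000).astype(np.float32)); print("slot rect mm (expect 56+x133)",r)
bx=cv2.boxPoints(r)/1000
d=(far-near)/np.linalg.norm(far-near); e=[bx[1]-bx[0],bx[2]-bx[1]]; e=max(e,key=np.linalg.norm); e/=np.linalg.norm(e); e*=np.sign(e@d)
yaw=np.arctan2(e[1],e[0]); print("yaw slot",yaw,"board",np.arctan2(d[1],d[0]))
cen=bx.mean(0); L=max(r[1])/1000
org=cen+e*(L/2-.133) if 0 else cen-e*(.133/2)
n=np.array([-e[1],e[0]]); 
print("origin",org,"board origin from edge: far",(far-org)@e,"near",(near-org)@e, "lateral",(far-org)@n,(near-org)@n)
for nm,zz,m in (("silver",.028,(S<40)&(V>190)),("brass",.028,(S>150)&(H>15)&(H<30)&(V>150)),("black",.028,V<110)):
    (u,v)=dict(silver=(388,278),brass=(400,255),black=(403,230))[nm]
    R=np.zeros(H.shape,bool); R[v-12:v+13,u-12:u+13]=1
    k=max(blobs(R&m,15),key=cv2.contourArea); P=cast(k,zz,c); (x,y),rad=cv2.minEnclosingCircle((P*1000).astype(np.float32))
    w=np.array([x,y])/1000; print(nm,"world",w.round(4),"diam",2*rad,"board",((w-org)@e).round(4),((w-org)@n).round(4))
np.savez("board.npz",org=org,e=e,n=n)
E
```

```text
corners [[0.6801 0.162 ]
 [0.4681 0.2258]] [[ 0.5776 -0.1641]
 [ 0.3674 -0.1   ]]
len 0.3414413052965692 wid 0.22144865818211984 0.2198310339022646
slot rect mm (expect 56+x133) ((553.0158081054688, 127.72268676757812), (126.48564910888672, 56.73578643798828), 72.82017517089844)
yaw slot 1.2709521 board 1.2685879047322686
origin [0.5333736  0.06418974] board origin from edge: far 0.1359457757875195 near -0.20549459165341877 lateral -0.0006205451268673868 0.0001866518752739411
silver world [ 0.4447 -0.0225] diam 33.17162322998047 board -0.1091 0.0591
brass world [ 0.4945 -0.0504] diam 33.45781707763672 board -0.121 0.0033
black world [ 0.5508 -0.059 ] diam 33.198875427246094 board -0.1126 -0.053
```

```bash
cat >> h.py <<'E'
B=np.load("board.npz") if __import__("os").path.exists("board.npz") else None
def state():
    s=telemetry.observe(); p=s["tool_pos"]; y=s["tool_rot"][2]
    d=p[:2]-B["org"]; yb=np.arctan2(B["e"][1],B["e"][0])
    print("t %.2f board xy mm %.1f %.1f z %.1f yaw rel board %.3f F %s open %.1f"%(s["time"],d@B["e"]*1e3,d@B["n"]*1e3,p[2]*1e3,(y-yb+np.pi)%(2*np.pi)-np.pi,s["contact_force"].round(1),s["opening"]*1e3))
    return p,y,yb
def go(bx,by,z,yawrel=0.):
    "shift in tool axes (mm) and roll to put TCP at board bx,by (mm), height z (mm)"
    p,y,yb=state(); w=B["org"]+B["e"]*bx/1e3+B["n"]*by/1e3; d=(w-p[:2])*1e3
    r=-((yb+yawrel-y+np.pi)%(2*np.pi)-np.pi)
    print("-> dx %.1f dy %.1f dz %.1f roll %.3f"%(d@[np.cos(y),np.sin(y)],d@[np.sin(y),-np.cos(y)],p[2]*1e3-z,r))
E
python3 - <<'E'
from h import *
c=vision.get_calibration("wrist"); R=cv2.Rodrigues(c["rvec"])[0]; print("cam pos",-R.T@c["tvec"],"axis",R[2],"x",R[0], c["camera_matrix"][0])
go(-60,0,400)
E
```

```text
cam pos [ 0.2388439  -0.47284091  0.38392079] axis [-0.24011515 -0.08198498 -0.96727616] x [ 0.32932533 -0.94421495 -0.00172087] [303.11074484   0.         319.2892099 ]
t 0.10 board xy mm -640.9 178.5 z 404.1 yaw rel board -0.934 F [-0.7  0.2 -0.9] open 92.1
-> dx 488.9 dy -360.9 dz 4.1 roll -0.934
```

```bash
python3 -m crank '[[0,10,-7,0,-0.05],[0,30,-22,0,-0.15],[0,60,-44,0,-0.25],[0,90,-66,0,-0.35],[0,120,-88,0,-0.45],[0,150,-110,0,-0.55],[0,180,-133,0,-0.65],[0,210,-155,0,-0.75],[0,240,-177,0,-0.85],[0,270,-199,0,-0.934],[0,300,-221,0,-0.934],[0,330,-243,0,-0.934]]' 10; python3 -c "
from h import *
go(-60,0,400)"
```

```text
time: 1.1
tool_pos: [0.4052, -0.1553, 0.4046]
tool_rot: [-3.141, 0.0, 1.271]
contact_force: [0.4, -0.6, 0.6]
opening: 0.0459
grip_force: 0.0
t 1.10 board xy mm -247.6 57.6 z 404.6 yaw rel board 0.000 F [ 0.4 -0.6  0.6] open 45.9
-> dx 187.6 dy 57.6 dz 4.6 roll 0.000
```

```bash
python3 -m crank '[[-0.48,25,11,0,0],[-0.48,50,22,0,0],[-0.48,75,33,0,0],[-0.48,100,45,0,0],[-0.48,120,54,0,0],[-0.48,128,58,0,0],[-0.48,128,58,0,0],[-0.48,128,58,0,0]]'; python3 - <<'E'
from h import *
state(); c=vision.get_calibration("wrist"); p,d=vision.read_camera("wrist"); cv2.imwrite("pics/w1.png",p[:,:,::-1]); np.save("w1_d.npy",d)
import pickle; pickle.dump(c,open("w1.pkl","wb"))
E
```

```text
time: 1.77
tool_pos: [0.4976, -0.0521, 0.4043]
tool_rot: [-3.14, 0.001, 1.272]
contact_force: [-0.3, -0.6, 0.3]
opening: 0.0243
grip_force: 0.0
t 1.77 board xy mm -121.7 -0.2 z 404.3 yaw rel board 0.001 F [-0.3 -0.6  0.3] open 24.3
```

View pics/w1.png

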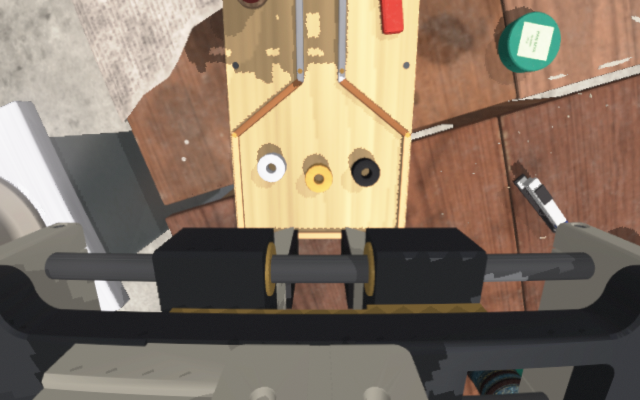

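The wrist view shows the gate posts at (300,80) and (341,78), and the funnel's outer corners at (236,134) and (406,132). Silver is at (271,168), brass (319,179) and black (365,172), with the near fence at row 232. I'll cross-check these against the top view.

```bash
python3 - <<'E'
from h import *
import pickle
c=pickle.load(open("w1.pkl","rb")); p=cv2.imread("pics/w1.png"); d=np.load("w1_d.npy")
B_=B; f=lambda w:np.c_[(w-B["org"])@B["e"],(w-B["org"])@B["n"]]*1e3
pts=[(300,82),(342,80),(236,134),(406,132),(238,235),(402,231),(300,2),(344,2)]
print("gateL,gateR,funL,funR,nearL,nearR (fence tops), wallL, wallR\n",f(cast(pts,.014,c)).round(1))
hsv=cv2.cvtColor(p,cv2.COLOR_BGR2HSV); H,S,V=[hsv[:,:,i].astype(int) for i in range(3)]
for nm,(u,v),m in (("silver",(271,168),(S<45)&(V>150)),("brass",(319,179),(S>170)&(H>15)&(H<30)&(V>130)),("black",(365,172),V<75)):
    R=np.zeros(H.shape,bool); R[v-17:v+18,u-17:u+18]=1
    k=max(blobs(R&m,30),key=cv2.contourArea); (x,y),rad=cv2.minEnclosingCircle((cast(k,.028,c)*1e3).astype(np.float32))
    print(nm,"diam",2*rad,"board",f(np.array([[x,y]])/1e3).round(1))
# same points in the top picture (zoom picks)
t=vision.get_calibration("top"); z=lambda u,v:(275+(u+.5)/4.5-.5,175+(v+.5)/4.2-.5)
print("top: gateL R funL R nearL R",f(cast([z(335,320),z(358,238),z(407,495),z(515,122),z(662,565),z(768,186)],.014,t)).round(1))
E
```

```text
gateL,gateR,funL,funR,nearL,nearR (fence tops), wallL, wallR
 [[ -10.7   21.6]
 [  -8.6  -26.9]
 [ -69.6   99.5]
 [ -67.3 -104.8]
 [-199.1  105.8]
 [-193.6 -108.5]
 [  73.7   20.5]
 [  73.7  -27.9]]
silver diam 35.19073486328125 board [[-108.3   56. ]]Traceback (most recent call last):
  File "<stdin>", line 10, in <module>
ValueError: max() iterable argument is empty
```

```bash
python3 - <<'E'
from h import *
import pickle
c=pickle.load(open("w1.pkl","rb")); p=cv2.imread("pics/w1.png")
f=lambda w:np.c_[(w-B["org"])@B["e"],(w-B["org"])@B["n"]]*1e3
hsv=cv2.cvtColor(p,cv2.COLOR_BGR2HSV); H,S,V=[hsv[:,:,i].astype(int) for i in range(3)]
print(hsv[179,311],hsv[172,356])
for nm,(u,v),m in (("brass",(319,179),(S>140)&(H>15)&(H<32)),("black",(365,172),V<80)):
    R=np.zeros(H.shape,bool); R[v-17:v+18,u-17:u+18]=1
    k=max(blobs(R&m,10),key=cv2.contourArea); (x,y),rad=cv2.minEnclosingCircle((cast(k,.028,c)*1e3).astype(np.float32))
    print(nm,"diam",2*rad,"board",f(np.array([[x,y]])/1e3).round(1))
t=vision.get_calibration("top"); z=lambda u,v:(275+(u+.5)/4.5-.5,175+(v+.5)/4.2-.5)
print("top: gateL R funL R nearL R endL endR outer",f(cast([z(335,320),z(358,238),z(407,495),z(515,122),z(662,565),z(768,186),z(92,255),z(112,165)],.014,t)).round(1))
cs=cast([(271,168),(319,179),(365,172)],.028,c); print(f(cs).round(1))
E
```

```text
[ 23 139 251] [120  10  52]
brass diam 16.679309844970703 board [[-122.5   -0.8]]
black diam 33.93733215332031 board [[-113.4  -54.6]]
top: gateL R funL R nearL R endL endR outer [[ -10.1   25.7]
 [  -9.3  -20.6]
 [ -69.9  105.5]
 [ -70.  -105.3]
 [-201.7  105.9]
 [-204.6 -107.3]
 [ 118.1   26.4]
 [ 122.7  -24. ]]
[[-108.8   56.5]
 [-122.1   -0.3]
 [-113.6  -55. ]]
```

```bash
python3 - <<'E'
import numpy as np
B=np.load("board.npz"); np.savez("board.npz",org=B["org"]-.010*B["e"],e=B["e"],n=B["n"])
E
python3 -c "
from h import *
go(-128,75.5,196,-0.56)"
```

```text
t 1.82 board xy mm -112.2 -0.1 z 404.4 yaw rel board -0.000 F [-1.1 -0.1  0.7] open 23.8
-> dx -15.9 dy -75.6 dz 208.4 roll 0.560
```

```bash
python3 -m crank '[[-0.565,-4,-19,10,0.1],[-0.565,-8,-38,40,0.2],[-0.565,-12,-57,70,0.32],[-0.565,-16,-72,100,0.44],[-0.565,-16,-76,130,0.56],[-0.565,-16,-76,150,0.56],[-0.565,-16,-76,168,0.56],[-0.565,-16,-76,184,0.56],[-0.565,-16,-76,196,0.56],[-0.565,-16,-76,204,0.56],[-0.565,-16,-76,207,0.56],[-0.565,-16,-76,207,0.56]]'; python3 - <<'E'
from h import *
go(-128,75.5,196,-0.56); p,d=vision.read_camera("wrist"); cv2.imwrite("pics/w2.png",p[:,:,::-1])
E
```

```text
time: 2.82
tool_pos: [0.4203, -0.0453, 0.1975]
tool_rot: [-3.141, 0.001, 0.71]
contact_force: [0.4, -0.6, 0.8]
opening: 0.0201
grip_force: 0.0
t 2.82 board xy mm -128.1 75.7 z 197.5 yaw rel board -0.561 F [ 0.4 -0.6  0.8] open 20.1
-> dx 0.2 dy 0.1 dz 1.5 roll -0.001
```

View pics/w2.png

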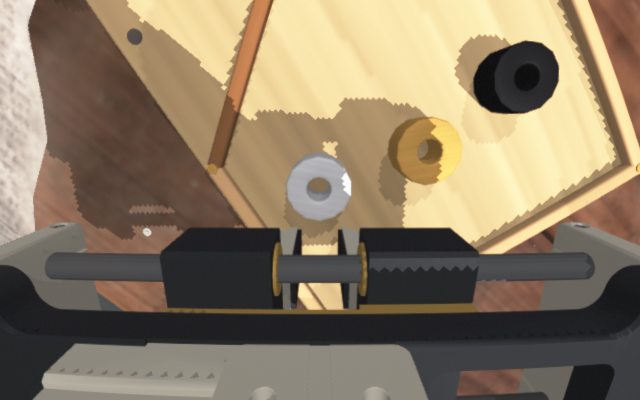

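The silver collar sits centred on the finger gap at (319,188). Brass at (425,150) clears the sweep to the right. Pushing now.

```bash
python3 -m crank '[[-0.565,4,0,1.5,0],[-0.565,8,0,1.5,0],[-0.565,11,0,1.5,0],[-0.565,14,0,1.5,0],[-0.565,18,0,1.5,0],[-0.565,23,0,1.5,0],[-0.565,29,0,1.5,0],[-0.565,35,0,1.5,0],[-0.565,41,0,1.5,0],[-0.565,47,0,1.5,0],[-0.565,53,0,1.5,0],[-0.565,59,0,1.5,0]]' && python3 -m crank '[[-0.565,6,0,0,0],[-0.565,12,0,0,0],[-0.565,18,0,0,0],[-0.565,24,0,0,0],[-0.565,30,0,0,0],[-0.565,36,0,0,0],[-0.565,41,0,0,0],[-0.565,44,0,0,0],[-0.565,45,0,0,0]]'; python3 - <<'E'
from h import *
go(-38,0,196,-0.0); p,d=vision.read_camera("wrist"); cv2.imwrite("pics/w3.png",p[:,:,::-1])
E
```

```text
time: 3.87
tool_pos: [0.4658, -0.0059, 0.1962]
tool_rot: [3.142, 0.0, 0.711]
contact_force: [-0.2, -0.7, 0.7]
opening: 0.0199
grip_force: 0.3
time: 4.62
tool_pos: [0.4998, 0.0234, 0.1961]
tool_rot: [3.141, -0.0, 0.711]
contact_force: [-1.1, -0.1, 0.9]
opening: 0.0201
grip_force: 0.3
t 4.62 board xy mm -38.9 20.1 z 196.1 yaw rel board -0.560 F [-1.1 -0.1  0.9] open 20.1
-> dx 11.4 dy 16.5 dz 0.1 roll -0.560
```

View pics/w3.png

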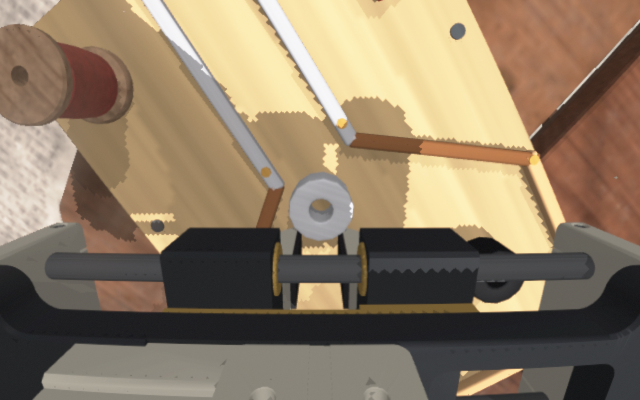

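Silver now stands at the gate mouth: top centre at (321,206), gate posts at (275,185) and (349,143). I'll measure it against the posts.

```bash
python3 - <<'E'
from h import *
c=vision.get_calibration("wrist"); f=lambda w:np.c_[(w-B["org"])@B["e"],(w-B["org"])@B["n"]]*1e3
print("silver",f(cast([(321,206)],.028,c)).round(1),"posts: L inner, R inner",f(cast([(284,186),(341,137),(206,78),(283,37)],.014,c)).round(1))
go(-52,8,196,0)
E
```

```text
silver [[-17.4   4.8]] posts: L inner, R inner [[ -0.4  17.9]
 [  5.6 -22.1]
 [ 67.5  20.4]
 [ 62.3 -23.2]]
t 4.67 board xy mm -39.0 20.1 z 196.2 yaw rel board -0.560 F [ 0.9 -0.1 -0. ] open 19.9
-> dx -4.6 dy 17.2 dz 0.2 roll -0.560
```

```bash
python3 -m crank '[[-0.565,-5,0,0,0],[-0.565,-10,0,0,0],[-0.565,-10,3,0,-0.1],[-0.565,-9.5,6,0,-0.19],[-0.565,-8.5,9,0,-0.28],[-0.565,-7.5,12,0,-0.37],[-0.565,-6.5,15,0,-0.47],[-0.565,-5,17,0,-0.56],[-0.565,-5,17,0,-0.56]]' && python3 -m crank '[[-0.565,4,0,0,0],[-0.565,7,0,0,0],[-0.565,9,0,0,0],[-0.565,12,1,0,0],[-0.565,16,2.7,0,0],[-0.565,20,4.4,0,0],[-0.565,24,6,0,0],[-0.565,29,7,0,0],[-0.565,34,7.5,0,0],[-0.565,39,7.5,0,0],[-0.565,44,7.5,0,0],[-0.565,50,7.5,0,0]]'; python3 - <<'E'
from h import *
go(68,.5,196,0); p,d=vision.read_camera("wrist"); cv2.imwrite("pics/w4.png",p[:,:,::-1])
E
```

```text
time: 5.42
tool_pos: [0.5065, 0.0063, 0.1962]
tool_rot: [3.141, 0.0, 1.273]
contact_force: [0.8, -0.4, 0.5]
opening: 0.0201
grip_force: 0.0
time: 6.42
tool_pos: [0.5287, 0.0529, 0.1962]
tool_rot: [-3.141, 0.0, 1.271]
contact_force: [-0.3, -0.1, 0.4]
opening: 0.02
grip_force: 0.2
t 6.42 board xy mm -2.1 1.1 z 196.2 yaw rel board -0.000 F [-0.3 -0.1  0.4] open 20.0
-> dx 70.1 dy 0.6 dz 0.2 roll -0.000
```

View pics/w4.png

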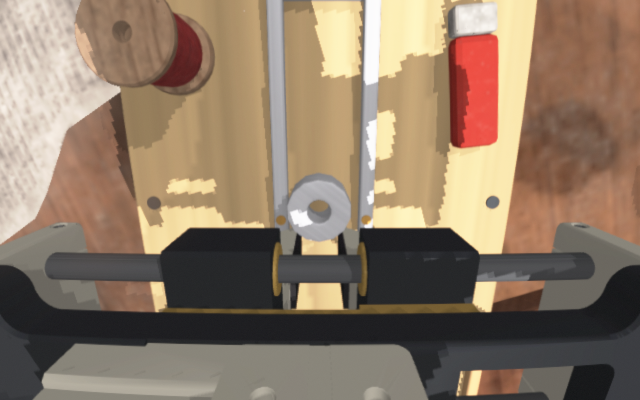

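Silver is inside the mouth at (319,206), with the slot walls' inner edges at 288 and 360. Next I push straight on with a 1.5 mm sideways correction.

```bash
python3 -m crank '[[-0.565,4,0.3,0,0],[-0.565,9,0.8,0,0],[-0.565,15,1.2,0,0],[-0.565,21,1.5,0,0],[-0.565,27,1.5,0,0],[-0.565,33,1.5,0,0],[-0.565,39,1.5,0,0],[-0.565,45,1.5,0,0],[-0.565,51,1.5,0,0],[-0.565,57,1.5,0,0],[-0.565,63,1.5,0,0],[-0.565,67,1.5,0,0]]' && python3 -m crank '[[-0.565,2,0,0,0],[-0.565,2,0,0,0],[-0.565,-4,0,0,0],[-0.565,-10,0,0,0],[-0.565,-15,0,-10,0],[-0.565,-20,0,-25,0],[-0.565,-40,0,-50,0]]'; python3 - <<'E'
from h import *
go(-145,1.5,196,0)
E
```

```text
time: 7.47
tool_pos: [0.5501, 0.1168, 0.1962]
tool_rot: [3.141, -0.0, 1.271]
contact_force: [-0.1, 0.3, 0.9]
opening: 0.02
grip_force: 0.2
time: 8.05
tool_pos: [0.5375, 0.078, 0.2457]
tool_rot: [-3.138, 0.0, 1.272]
contact_force: [-0.6, -0.4, 0.7]
opening: 0.0194
grip_force: 0.0
t 8.05 board xy mm 24.4 0.2 z 245.7 yaw rel board 0.001 F [-0.6 -0.4  0.7] open 19.4
-> dx -169.4 dy -1.4 dz 49.7 roll 0.001
```

```bash
python3 -m crank '[[-0.565,-15,-1.4,0,0],[-0.565,-45,-1.4,0,0],[-0.565,-80,-1.4,0,0],[-0.565,-115,-1.4,0,0],[-0.565,-145,-1.4,0,0],[-0.565,-165,-1.4,0,0],[-0.565,-171,-1.4,5,0],[-0.565,-171,-1.4,20,0],[-0.565,-171,-1.4,35,0],[-0.565,-171,-1.4,46,0],[-0.565,-171,-1.4,49.5,0],[-0.565,-171,-1.4,49.5,0]]';  python3 - <<'E'
from h import *
state(); c=vision.get_calibration("wrist"); p,d=vision.read_camera("wrist"); cv2.imwrite("pics/w5.png",p[:,:,::-1])
E
```

```text
time: 9.05
tool_pos: [0.4859, -0.085, 0.1962]
tool_rot: [-3.14, -0.0, 1.271]
contact_force: [0.0, -0.2, 0.8]
opening: 0.0199
grip_force: 0.0
t 9.05 board xy mm -146.5 1.3 z 196.2 yaw rel board -0.000 F [ 0.  -0.2  0.8] open 19.9
```

View pics/w5.png

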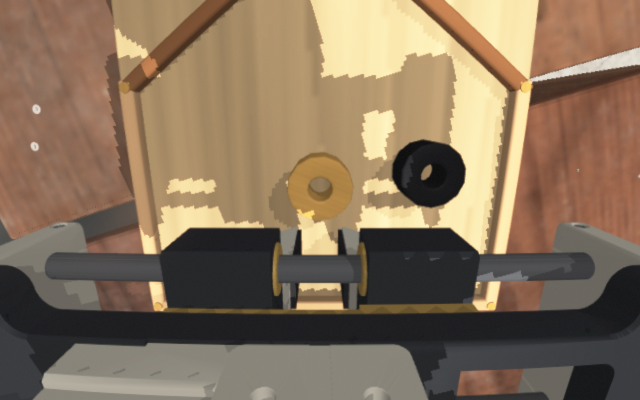

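Brass at (320,187) is centred on the finger gap. Black at (428,173) is clear of the right finger, so I can push straight.

```bash
python3 -m crank '[[-0.565,4,0,0,0],[-0.565,8,0,0,0],[-0.565,11,0,0,0],[-0.565,14,0,0,0],[-0.565,18,0.2,0,0],[-0.565,23,0.5,0,0],[-0.565,29,0.8,0,0],[-0.565,35,1.1,0,0],[-0.565,41,1.4,0,0],[-0.565,47,1.7,0,0],[-0.565,53,2,0,0],[-0.565,59,2.3,0,0]]' && python3 -m crank '[[-0.565,6,0,0,0],[-0.565,12,0,0,0],[-0.565,18,0,0,0],[-0.565,24,0,0,0],[-0.565,30,0,0,0],[-0.565,36,0,0,0],[-0.565,42,0,0,0],[-0.565,48,0,0,0],[-0.565,54,0,0,0],[-0.565,60,0,0,0],[-0.565,66,0,0,0],[-0.565,70,0,0,0]]';  python3 - <<'E'
from h import *
go(31,-1,196,0); p,d=vision.read_camera("wrist"); cv2.imwrite("pics/w6.png",p[:,:,::-1])
E
```

```text
time: 10.1
tool_pos: [0.506, -0.0288, 0.1967]
tool_rot: [-3.142, 0.0, 1.271]
contact_force: [-0.4, -0.5, 0.8]
opening: 0.0203
grip_force: 0.3
time: 11.1
tool_pos: [0.5267, 0.0381, 0.1967]
tool_rot: [3.141, -0.0, 1.271]
contact_force: [-0.4, -0.8, -0.9]
opening: 0.02
grip_force: 0.3
t 11.10 board xy mm -16.9 -1.3 z 196.7 yaw rel board 0.000 F [-0.4 -0.8 -0.9] open 20.0
-> dx 47.9 dy -0.3 dz 0.7 roll 0.000
```

View pics/w6.png

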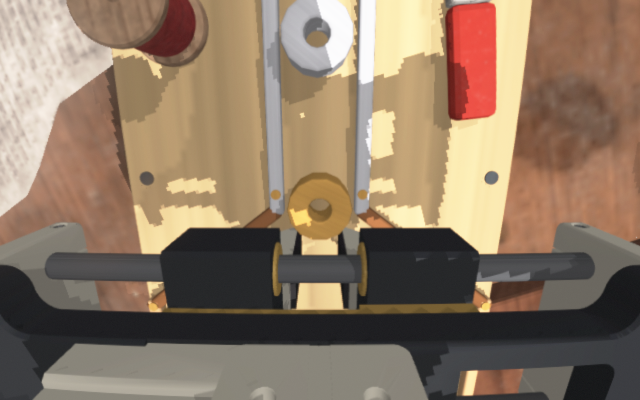

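Brass is centred in the mouth at (319,206) between walls at 282 and 356. Silver lies deep in the slot at (317,35).

```bash
python3 -m crank '[[-0.565,4,0,0,0],[-0.565,9,0,0,0],[-0.565,15,0,0,0],[-0.565,21,0,0,0],[-0.565,27,0,0,0],[-0.565,33,0,0,0],[-0.565,39,0,0,0],[-0.565,44,0,0,0],[-0.565,47,0,0,0],[-0.565,48,0,0,0],[-0.565,48,0,0,0]]' && python3 -m crank '[[-0.565,-4,0,0,0],[-0.565,-10,0,0,0],[-0.565,-15,0,-10,0],[-0.565,-20,0,-25,0],[-0.565,-40,0,-50,0],[-0.565,-60,0,-50,0],[-0.565,-60,0,-50,0]]'; python3 - <<'E'
from h import *
# black at (-103,-54): push to (-20,-8); stand-off 34
b=np.array([-103.,-54]); t=np.array([-22.,-8]); d=(t-b)/np.linalg.norm(t-b); a=np.arctan2(d[1],d[0]); s=b-34*d
print(s,a,np.linalg.norm(t-b)); go(*s,196,a)
E
```

```text
time: 12.07
tool_pos: [0.5407, 0.0835, 0.1967]
tool_rot: [3.142, 0.0, 1.271]
contact_force: [-0.5, -0.2, 0.6]
opening: 0.0198
grip_force: 0.0
time: 12.65
tool_pos: [0.5225, 0.0231, 0.2487]
tool_rot: [3.139, 0.0, 1.268]
contact_force: [0.5, 0.3, -0.9]
opening: 0.0199
grip_force: 0.0
[-132.56508536  -70.79004847] 0.5164830046967279 93.15041599477696
t 12.65 board xy mm -32.5 -1.8 z 248.7 yaw rel board -0.003 F [ 0.5  0.3 -0.9] open 19.9
-> dx -99.9 dy 69.3 dz 52.7 roll -0.519
```

```bash
python3 -m crank '[[-0.565,-20,14,0,-0.1],[-0.565,-42,29,0,-0.2],[-0.565,-65,45,0,-0.31],[-0.565,-85,59,0,-0.42],[-0.565,-97,67,0,-0.516],[-0.565,-100,69,0,-0.516],[-0.565,-100,69,15,-0.516],[-0.565,-100,69,30,-0.516],[-0.565,-100,69,42,-0.516],[-0.565,-100,69,49,-0.516],[-0.565,-100,69,51,-0.516],[-0.565,-100,69,51,-0.516]]';  python3 - <<'E'
from h import *
state(); p,d=vision.read_camera("wrist"); cv2.imwrite("pics/w7.png",p[:,:,::-1])
hsv=cv2.cvtColor(p,cv2.COLOR_RGB2HSV); m=(hsv[:,:,2]<90); m[225:]=0; m[:130]=0; m[:,:240]=0; m[:,400:]=0
k=max(blobs(m,50),key=cv2.contourArea); print(cv2.minEnclosingCircle(k), cv2.boundingRect(k))
E
```

```text
time: 13.65
tool_pos: [0.5591, -0.0895, 0.1954]
tool_rot: [-3.141, -0.001, 1.786]
contact_force: [0.5, 0.4, 0.9]
opening: 0.0198
grip_force: 0.0
t 13.65 board xy mm -129.2 -70.0 z 195.4 yaw rel board 0.515 F [0.5 0.4 0.9] open 19.8
((317.9233703613281, 197.91567993164062), 34.05503845214844) (286, 164, 65, 61)
```

View pics/w7.png

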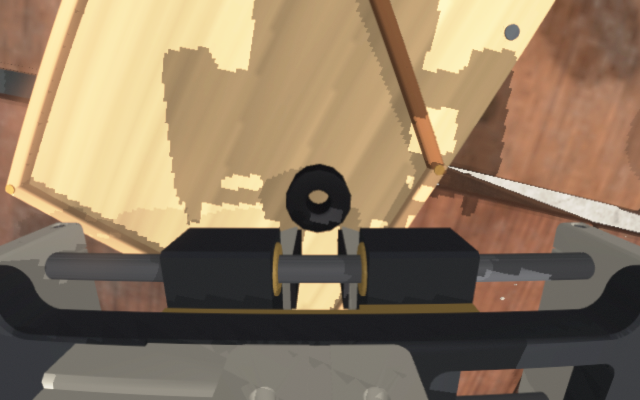

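Black is centred on the finger gap at (318,197), just ahead of the tips. I'll push it diagonally to the gate and then swing the tool straight.

```bash
python3 -m crank '[[-0.565,2,0,0,0],[-0.565,5,0,-0.5,0],[-0.565,8,0,-0.5,0],[-0.565,12,0,-0.5,0],[-0.565,17,0,-0.5,0],[-0.565,23,0,-0.5,0],[-0.565,29,0,-0.5,0],[-0.565,35,0,-0.5,0],[-0.565,41,0,-0.5,0],[-0.565,47,0,-0.5,0],[-0.565,53,0,-0.5,0],[-0.565,59,0,-0.5,0]]' && python3 -m crank '[[-0.565,6,0,0,0],[-0.565,12,0,0,0],[-0.565,18,0,0,0],[-0.565,24,0,0,0],[-0.565,30,0,0,0],[-0.565,35,0,0,0],[-0.565,38,0,0,0],[-0.565,40,0,0,0],[-0.565,40,0,0,0]]'; python3 -c "
from h import *
go(-55,-8,196,0)"
```

```text
time: 14.7
tool_pos: [0.5465, -0.0317, 0.1962]
tool_rot: [3.142, 0.0, 1.787]
contact_force: [-0.5, 0.2, -0.2]
opening: 0.0197
grip_force: 0.4
time: 15.45
tool_pos: [0.538, 0.0071, 0.1962]
tool_rot: [-3.142, -0.0, 1.787]
contact_force: [-0.5, -0.8, 1.0]
opening: 0.0202
grip_force: 0.0
t 15.45 board xy mm -43.2 -21.3 z 196.2 yaw rel board 0.516 F [-0.5 -0.8  1. ] open 20.2
-> dx -3.7 dy -17.4 dz 0.2 roll 0.516
```

```bash
python3 -m crank '[[-0.565,-5,0,0,0],[-0.565,-10,0,0,0],[-0.565,-9.8,-3,0,0.09],[-0.565,-9.4,-6,0,0.18],[-0.565,-8.7,-9,0,0.27],[-0.565,-7.7,-12,0,0.37],[-0.565,-6.6,-14.5,0,0.45],[-0.565,-5.5,-16.3,0,0.516],[-0.565,-5.5,-16.3,0,0.516]]' && python3 -m crank '[[-0.565,4,0,0,0],[-0.565,7,0,0,0],[-0.565,9,0,0,0],[-0.565,12,-1,0,0],[-0.565,16,-2.7,0,0],[-0.565,20,-4.4,0,0],[-0.565,24,-6,0,0],[-0.565,28,-7.5,0,0],[-0.565,32,-8.5,0,0],[-0.565,36,-9,0,0],[-0.565,40,-9,0,0],[-0.565,41,-9,0,0]]'; python3 - <<'E'
from h import *
go(7,-1,196,0); p,d=vision.read_camera("wrist"); cv2.imwrite("pics/w8.png",p[:,:,::-1])
E
```

```text
time: 16.2
tool_pos: [0.5232, -0.0028, 0.1961]
tool_rot: [-3.141, 0.0, 1.268]
contact_force: [-0.9, 0.2, -0.0]
opening: 0.02
grip_force: 0.0
time: 17.2
tool_pos: [0.527, 0.0403, 0.1962]
tool_rot: [3.141, -0.0, 1.271]
contact_force: [-0.3, -0.3, -0.3]
opening: 0.0199
grip_force: 0.1
t 17.20 board xy mm -14.7 -1.0 z 196.2 yaw rel board 0.000 F [-0.3 -0.3 -0.3] open 19.9
-> dx 21.7 dy 0.0 dz 0.2 roll 0.000
```

View pics/w8.png

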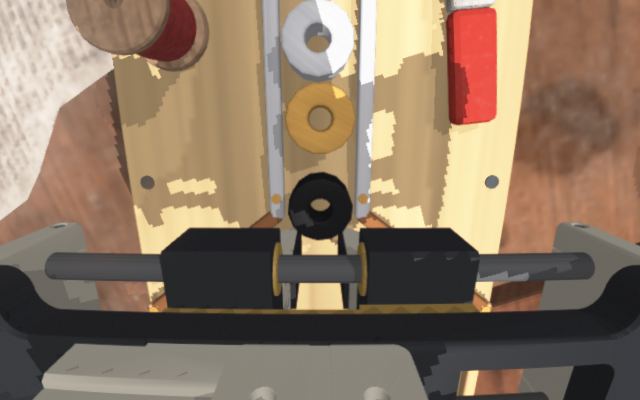

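Black is in the mouth at (319,206), with brass and silver ahead in line at (320,118) and (318,38). About 22 mm more puts it wholly inside.

```bash
python3 -m crank '[[-0.565,3,0,0,0],[-0.565,7,0,0,0],[-0.565,11,0,0,0],[-0.565,15,0,0,0],[-0.565,18,0,0,0],[-0.565,21,0,0,0],[-0.565,22,0,0,0],[-0.565,22,0,0,0]]' && python3 -m crank '[[-0.565,-4,0,0,0],[-0.565,-10,0,0,0],[-0.565,-15,0,-10,0],[-0.565,-20,0,-25,0],[-0.565,-40,0,-60,0],[-0.565,-60,0,-100,0],[-0.565,-80,0,-130,0],[-0.565,-80,0,-140,0],[-0.565,-80,0,-140,0],[-0.565,-80,0,-140,0]]'; python3 - <<'E'
from h import *
state(); c=vision.get_calibration("wrist"); p,d=vision.read_camera("wrist"); cv2.imwrite("pics/w9.png",p[:,:,::-1])
E
```

```text
time: 17.92
tool_pos: [0.5334, 0.061, 0.1962]
tool_rot: [3.142, -0.0, 1.271]
contact_force: [-0.3, 0.5, 0.0]
opening: 0.0198
grip_force: 0.0
time: 18.75
tool_pos: [0.5094, -0.0159, 0.3364]
tool_rot: [3.141, -0.0, 1.27]
contact_force: [0.1, 0.4, -0.5]
opening: 0.0202
grip_force: 0.0
t 18.75 board xy mm -73.6 -0.7 z 336.4 yaw rel board -0.001 F [ 0.1  0.4 -0.5] open 20.2
```

View pics/w9.png

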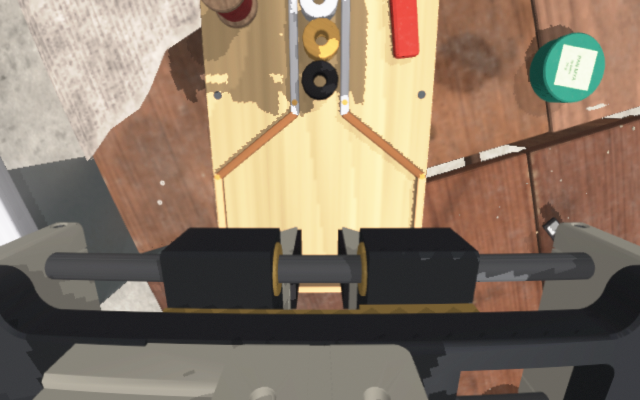

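All three are in line in the slot: black (320,80), brass (321,39) and silver (319,3). The gate tips are at row ~112. I'll check the depth numerically.

```bash
python3 - <<'E'
from h import *
c=vision.get_calibration("wrist"); f=lambda w:np.c_[(w-B["org"])@B["e"],(w-B["org"])@B["n"]]*1e3
print("black,brass,silver",f(cast([(320,80),(321,39),(319,3)],.028,c)).round(1).tolist(),"gate",f(cast([(294,113),(345,112)],.014,c)).round(1).tolist())
p,d=vision.read_camera("top"); hsv=cv2.cvtColor(p,cv2.COLOR_RGB2HSV); c=vision.get_calibration("top")
m=hsv[:,:,2]<100; m[:215]=0;m[255:]=0;m[:,:300]=0;m[:,365:]=0
for k in blobs(m,8): (x,y),r=cv2.minEnclosingCircle((cast(k,.028,c)*1e3).astype(np.float32)); print("dark in slot (top)",2*r,f(np.array([[x,y]])/1e3).round(1))
E
```

```text
black,brass,silver [[30.0, -1.7], [64.2, -2.6], [93.1, -0.9]] gate [[1.7, 23.3], [2.6, -25.7]]
dark in slot (top) 33.415260314941406 [[30.8  0.6]]
```

```bash
python3 -c "
from cell import ticket
print(ticket.hand_in())"
```

```text
the job is handed in; nothing more can be done
None
```

All three collars went through the gate in the order asked (silver, brass, black) and are in line in the slot, with black's rear edge about 11 mm past the gate; the job was handed in at about 19 s.

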